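# Lay up a heat-pipe cooler in its soldering jig

### The arm

A 7-joint arm with a two-finger parallel gripper is mounted at the origin on the work surface. World frame = base frame: x ahead of the robot, y to its left, z up, the work surface at z = 0. Lengths are in m, angles in rad, forces in N, time in s.
With the tool pointing down it reaches from about 0.4 to 0.85 m from the base axis. Payload 10.4 kg.
Tool frame: the origin (TCP) lies at the centre of the arm's flange, where the gripper is bolted on; the fingertips stand 173 mm ahead of it and the grasp point (between the pads) lies 155 mm ahead of it; z points along the fingers, y is the line along which they close (so a half turn about z gives the same grasp; the last joint's range is limited). The gripper opens to 85 mm and grips with 20 to 120 N. Pads are 22 mm wide; open, the fingers measure 114 mm over their backs; the gripper's body (76 mm by 85 mm) begins 54 mm behind the grasp point. The pads swing forward as they close: fully open they stand 13 mm farther back than shut.
Start: joints at [1.096, 0.332, -0.065, 1.46, 0.022, 1.35, -0.088], TCP at [0.273, -0.562, 0.405] pointing down, gripper open.
Joint ranges: [-2.6, 2.6], [-0.5, 2.12], [-1.47, 1.34], [0.16, 2.42], [-1.27, 4.41], [0.06, 2.06], [-2.6, 2.6]. Speed limits (rad/s): [2.22, 2.22, 2.79, 2.79, 3.14, 3.14, 3.14].

### API

Orientations are given as [roll, pitch, yaw] about the fixed x, y, z axes, in that order (R = Rz(yaw) Ry(pitch) Rx(roll)).
In Python, from plant import env gives the robot as it stands. Calls block until the motion is done:
- env.move_to(position, orientation): joint-space move of the TCP to a pose.
- env.servo_line(position, frame=None, speed=0.15, threshold=None): straight line of the TCP; frame=None keeps the orientation; speed is the mean speed in m/s. With threshold (N) it stops when the force on the tool has changed by that much, and returns True; else False.
- env.goto_joints(angles): joint-space move.
- env.grip(opening, strength=None): finger opening in m; strength is the grip in N (None keeps the last); returns when the fingers have stopped.
- env.sleep(seconds).
- env.inverse_kinematics(position, orientation): joint angles nearest the present ones, or None.
- env.read_state(): the state.
- env.read_camera(name): name is "scene" or "side" or "wrist"; returns the picture (384x512x3 uint8, red, green, blue); there is no depth.
- env.camera_params(name): a dict with "fov_y" (degrees; the focal length in pixels is half the picture's height over the tangent of half this angle, whatever the lens; pixels are square), "cx", "cy" (the principal point, pixels), "cam_to_world" (4x4, takes a point from camera to world coordinates). Camera axes: x right, y down, z forward; pixel columns grow to the right and rows downward; lengths in m; the calibration is good to about 2 mm. The wrist camera is an equidistant fisheye: a pixel r from the principal point sees the ray r / f radians off the axis. A picture is of the moment at which its call begins: read the wrist's pose just before it. camera_params takes no time and is no camera call; for the wrist camera it gives the pose at the moment of the call.
A pose or a line that the arm cannot do raises env.PlanningError and nothing moves.
- env.hand_in(): hands the job in; it is judged then, once.
The state is a dict: "t": time; "joint_positions": joint angles; "qvel": joint speeds; "joint_efforts": joint torques, N m; "ee_pos": TCP position; "ee_rot": TCP orientation; "force": force on the tool from outside, world axes, zero at the start; "moment": the same for the moment, N m; "opening": finger opening in m; "gripper_force": force on a finger pad.
Only numpy, scipy, OpenCV 4.12 (cv2) and the standard library are available. Lean on these libraries where they do the work, as an engineer would, in place of code of your own. Each camera call takes 0.05 s, during which the arm holds its last target. There are 200 camera calls.

### The job

Lay up the heat-pipe cooler in its soldering jig. First take the two square steel bars out of the jig and lay them on the bench; put every copper plate that is there (two to four) flat into a pocket of its own size, then turn the copper U-pipe and lay it over the plates with its bend on the ledge and both ends right down in the two notches. Last, lay the bars back across the pipe, one in each pair of slotted posts; leave the flux jar, the parts box and the tweezers where they are.

Things in the scene. Friction and masses are not known exactly. Their poses are not given: they have to be found in the camera images.
- jig: the soldering jig, fixed to the bench: dark base plate 234 x 184 x 10 mm with aluminium fittings up to 42 mm high. Origin on the bench under it (base spans x -118 to +116, y -92 to +92 mm of its frame), z up; x runs from the ledge to the notch block. Two long pockets side by side in y nearer the ledge, two short ones nearer the notches. Numbers below in mm are in this frame
- pocket_long_1 (a point): centre of the floor of a long pocket: (-36.5, +30, 10). Pocket 59 mm along x, 49 mm along y, 2.5 mm play round a long plate, outlined by ribs 4 mm high. The ribs leave a 34 mm wide channel open along x through its middle: fingers closing along x can straddle the plate there, tips down to the floor, with 26 mm of room beside the plate
- pocket_long_2 (a point): centre of the floor of a long pocket: (-36.5, -30, 10). Pocket 59 mm along x, 49 mm along y, 2.5 mm play round a long plate, outlined by ribs 4 mm high. The ribs leave a 34 mm wide channel open along x through its middle: fingers closing along x can straddle the plate there, tips down to the floor, with 26 mm of room beside the plate
- pocket_short_1 (a point): centre of the floor of a short pocket: (+39.5, +30, 10). Pocket 41 mm along x, 49 mm along y, 2.5 mm play round a short plate, outlined by ribs 4 mm high. The ribs leave a 34 mm wide channel open along x through its middle: fingers closing along x can straddle the plate there, tips down to the floor, with 26 mm of room beside the plate
- pocket_short_2 (a point): centre of the floor of a short pocket: (+39.5, -30, 10). Pocket 41 mm along x, 49 mm along y, 2.5 mm play round a short plate, outlined by ribs 4 mm high. The ribs leave a 34 mm wide channel open along x through its middle: fingers closing along x can straddle the plate there, tips down to the floor, with 26 mm of room beside the plate
- plate_long_1: a long copper plate, 54 x 44 x 6 mm (x, y, z), 128 g, the same both ways up; origin at its centre; at the start flat on the bench to the robot's right, or absent. The two long plates are alike: either long pocket will do
- plate_long_2: a long copper plate, 54 x 44 x 6 mm (x, y, z), 128 g, the same both ways up; origin at its centre; at the start flat on the bench to the robot's right, or absent. The two long plates are alike: either long pocket will do
- plate_short_1: a short copper plate, 36 x 44 x 6 mm (x, y, z), 85 g, the same both ways up; origin at its centre; at the start flat on the bench to the robot's right, or absent. The two short plates are alike: either short pocket will do
- plate_short_2: a short copper plate, 36 x 44 x 6 mm (x, y, z), 85 g, the same both ways up; origin at its centre; at the start flat on the bench to the robot's right, or absent. The two short plates are alike: either short pocket will do
- pipe: rigid flat copper U of 10 mm round tube, 200 mm long, 62 mm wide over its two straight legs (52 mm between centres; the bend is a half circle), about 110 g, the same both ways up; flat on the bench to the robot's left, any way round. Origin between the legs at the centre of mass, where it can be gripped across both legs from outside; x points along the legs to the open ends
- pipe_end_1 (a point): centre of the tube end at (+104, +26, 0) mm of the pipe's own frame; the round tip stands 5 mm further out
- pipe_end_2 (a point): centre of the tube end at (+104, -26, 0) mm of the pipe's own frame; the round tip stands 5 mm further out
- pipe_bend (a point): centre of the tube at the apex of the bend, at (-91, 0, 0) mm of the pipe's own frame
- notch_1 (a point): where pipe_end_1 or pipe_end_2 (either) lies when it rests in this notch: (95, +26, 22) in the jig's frame. The notch is a slot along x, open at the top, 16 mm wide, floor 5 mm below this point, cut in a block from x 84 to 106 whose top is 10 mm above this point; a wall closes it at x 106
- notch_2 (a point): where pipe_end_1 or pipe_end_2 (either) lies when it rests in this notch: (95, -26, 22) in the jig's frame. The notch is a slot along x, open at the top, 16 mm wide, floor 5 mm below this point, cut in a block from x 84 to 106 whose top is 10 mm above this point; a wall closes it at x 106
- ledge (a point): where pipe_bend lies when the pipe is laid in: (-100, 0, 22) in the jig's frame. The flat ledge spans x -114 to -90 and y -40 to +40, its top 5 mm below this point. The laid-in pipe passes 1 mm above the plates
- bar_1: a square steel bar, 18 x 160 x 18 mm (x, y, z), about 400 g, the same on all four sides; origin at its centre, long axis y; at the start one bar lies in each pair of posts, down on the slot floors across the empty pockets (centre 27 mm above the bench, 9 mm below its seat). The two bars are alike
- bar_2: a square steel bar, 18 x 160 x 18 mm (x, y, z), about 400 g, the same on all four sides; origin at its centre, long axis y; at the start one bar lies in each pair of posts, down on the slot floors across the empty pockets (centre 27 mm above the bench, 9 mm below its seat). The two bars are alike
- seat_long (a point): where a bar's centre lies (either bar) when it rests on the pipe over the long pockets: (-36.5, 0, 36) in the jig's frame, the bar along the jig's y. Its ends drop into a pair of slotted posts at y -84 to -68 and +68 to +84: slots 24 mm wide in x, open at the top, slot floors at z 18, posts 42 mm high, end walls 168 mm apart
- seat_short (a point): where a bar's centre lies (either bar) when it rests on the pipe over the short pockets: (+39.5, 0, 36) in the jig's frame, the bar along the jig's y. Its ends drop into a pair of slotted posts at y -84 to -68 and +68 to +84: slots 24 mm wide in x, open at the top, slot floors at z 18, posts 42 mm high, end walls 168 mm apart
- flux_bottle: bystander: a closed amber glass jar of flux, 56 mm across, 45 mm high, beyond the plates; origin at the centre of its underside
- parts_box: bystander: an open clear plastic box 110 x 80 x 40 mm, beyond the pipe; origin at the centre of its underside
- tweezers: bystander: dark steel tweezers 130 mm long lying flat beyond the jig; origin under its middle
Not all that is in view belongs to the job. What is shaped like the plate_short_2 but black or purple is not meant. Leave any yellow look-alike of the plate_long_2 alone.

How it is judged:
On the way, in this order (a step that is already met when the one before it is completed fails the run):
1. both bars are out of the jig and lie on the bench (height (world z) of each of bar_1, bar_2 below 0.015 m), for 0.2 s.
2. every plate lies flat in a pocket of its own size, before the pipe (((horizontal distance between plate_long_1 and pocket_long_1 below 0.007 m and z of plate_long_1 in the frame of pocket_long_1 below 0.0055 m and angle between the z axis of plate_long_1 and the z axis of jig, either way round below 0.06 rad) or (horizontal distance between plate_long_1 and pocket_long_2 below 0.007 m and z of plate_long_1 in the frame of pocket_long_2 below 0.0055 m and angle between the z axis of plate_long_1 and the z axis of jig, either way round below 0.06 rad)) and ((horizontal distance between plate_long_2 and pocket_long_1 below 0.007 m and z of plate_long_2 in the frame of pocket_long_1 below 0.0055 m and angle between the z axis of plate_long_2 and the z axis of jig, either way round below 0.06 rad) or (horizontal distance between plate_long_2 and pocket_long_2 below 0.007 m and z of plate_long_2 in the frame of pocket_long_2 below 0.0055 m and angle between the z axis of plate_long_2 and the z axis of jig, either way round below 0.06 rad)) and ((horizontal distance between plate_short_1 and pocket_short_1 below 0.007 m and z of plate_short_1 in the frame of pocket_short_1 below 0.0055 m and angle between the z axis of plate_short_1 and the z axis of jig, either way round below 0.06 rad) or (horizontal distance between plate_short_1 and pocket_short_2 below 0.007 m and z of plate_short_1 in the frame of pocket_short_2 below 0.0055 m and angle between the z axis of plate_short_1 and the z axis of jig, either way round below 0.06 rad)) and ((horizontal distance between plate_short_2 and pocket_short_1 below 0.007 m and z of plate_short_2 in the frame of pocket_short_1 below 0.0055 m and angle between the z axis of plate_short_2 and the z axis of jig, either way round below 0.06 rad) or (horizontal distance between plate_short_2 and pocket_short_2 below 0.007 m and z of plate_short_2 in the frame of pocket_short_2 below 0.0055 m and angle between the z axis of plate_short_2 and the z axis of jig, either way round below 0.06 rad))), for 0.2 s.
3. the pipe lies over the plates, both ends down in the notches and the bend on the ledge (all of step 2 and ((horizontal distance between pipe_end_1 and notch_1 below 0.011 m and z of pipe_end_1 in the frame of notch_1 below 0.0035 m and horizontal distance between pipe_end_2 and notch_2 below 0.011 m and z of pipe_end_2 in the frame of notch_2 below 0.0035 m) or (horizontal distance between pipe_end_2 and notch_1 below 0.011 m and z of pipe_end_2 in the frame of notch_1 below 0.0035 m and horizontal distance between pipe_end_1 and notch_2 below 0.011 m and z of pipe_end_1 in the frame of notch_2 below 0.0035 m)) and z of pipe_bend in the frame of ledge below 0.0035 m), for 0.2 s.
4. both bars lie across the pipe in their slotted posts ((((horizontal distance between bar_1 and seat_long below 0.009 m and z of bar_1 in the frame of seat_long between -0.004 and 0.004 m and angle between the y axis of bar_1 and the y axis of jig, either way round below 0.1 rad) and (horizontal distance between bar_2 and seat_short below 0.009 m and z of bar_2 in the frame of seat_short between -0.004 and 0.004 m and angle between the y axis of bar_2 and the y axis of jig, either way round below 0.1 rad)) or ((horizontal distance between bar_2 and seat_long below 0.009 m and z of bar_2 in the frame of seat_long between -0.004 and 0.004 m and angle between the y axis of bar_2 and the y axis of jig, either way round below 0.1 rad) and (horizontal distance between bar_1 and seat_short below 0.009 m and z of bar_1 in the frame of seat_short between -0.004 and 0.004 m and angle between the y axis of bar_1 and the y axis of jig, either way round below 0.1 rad)))), for 0.2 s.
At the end, for the whole second after the job is handed in: each plate flat in a pocket of its size (7 mm, 0.06 rad, down within 2.5 mm); pipe ends within 11 mm of their rests in the notches, ends and bend down within 3.5 mm; a bar in each pair of posts (9 mm, 0.1 rad) resting on the pipe within 4 mm; all at rest (all of step 3 and (((horizontal distance between bar_1 and seat_long below 0.009 m and z of bar_1 in the frame of seat_long between -0.004 and 0.004 m and angle between the y axis of bar_1 and the y axis of jig, either way round below 0.1 rad) and (horizontal distance between bar_2 and seat_short below 0.009 m and z of bar_2 in the frame of seat_short between -0.004 and 0.004 m and angle between the y axis of bar_2 and the y axis of jig, either way round below 0.1 rad)) or ((horizontal distance between bar_2 and seat_long below 0.009 m and z of bar_2 in the frame of seat_long between -0.004 and 0.004 m and angle between the y axis of bar_2 and the y axis of jig, either way round below 0.1 rad) and (horizontal distance between bar_1 and seat_short below 0.009 m and z of bar_1 in the frame of seat_short between -0.004 and 0.004 m and angle between the y axis of bar_1 and the y axis of jig, either way round below 0.1 rad))) and linear speed of each of plate_long_1, plate_long_2, plate_short_1, plate_short_2, pipe, bar_1, bar_2 below 0.02 m/s); the robot touches nothing.
It fails at once if the flux jar is moved more than 3 cm (distance of flux_bottle from where it was at the start of the episode above 0.03 m).
It fails at once if the parts box is moved more than 3 cm (distance of parts_box from where it was at the start of the episode above 0.03 m).
It fails at once if the tweezers is moved more than 3 cm (distance of tweezers from where it was at the start of the episode above 0.03 m).
Of plate_long_1, plate_long_2, plate_short_1, plate_short_2 only 2 to 4 are there at a start; the rules pass over those that are not, and their reading is None.
At some moment in a run one of bar_1, bar_2, pipe may be knocked a few centimetres aside while the robot is not near it.
Once in a run the grip may slacken for a moment while it holds something.
It also fails if it takes over 210 s, if anything falls off the work surface, if the arm or the gripper's body presses on something with over 40 N, if the wrist force passes 120 N, or if a joint passes its speed limit or range.

## Working session

There is one attempt and no reset: what is moved stays moved. The work goes in short steps, each a Python script; the robot and the scene stay as the last script left them, time stands still between calls to the robot, and variables do not carry over. Pictures are saved under pics/ and viewed, at most 14 in all, crops included, and the job is handed in when it is done.

```bash
ls; mkdir -p pics; python3 - <<'E'
from plant import env
import cv2,numpy as np
print(env.read_state())
for n in("scene","side"):
    im=env.read_camera(n); cv2.imwrite(f"pics/{n}0.png",im[:,:,::-1]); p=env.camera_params(n); print(n,p)
print(env.camera_params("wrist"))
im=env.read_camera("wrist"); cv2.imwrite("pics/wrist0.png",im[:,:,::-1])
E
```

```text
pics
{'t': 0.0, 'joint_positions': array([ 1.09638322,  0.33285573, -0.06470459,  1.46097637,  0.02161248,
        1.34988491, -0.08849443]), 'qvel': array([-6.09168175e-04,  1.50411981e-03, -3.06399258e-04, -9.35386807e-04,
        1.31413851e-03, -7.80860744e-06, -1.56254539e-03]), 'joint_efforts': array([ 1.05252755e-04, -6.25452161e+01,  4.88950917e-02, -3.91602838e+01,
        1.61572709e-02,  9.83221427e-03, -2.39776728e-05]), 'ee_pos': array([ 0.27281842, -0.56215824,  0.40390911]), 'ee_rot': array([-3.14016645e+00,  7.81241886e-05,  4.51847543e-01]), 'force': array([-0.597568  , -0.23072194,  0.03357524]), 'moment': array([ 0.00890263,  0.03712375, -0.02554101]), 'gripper_force': 0.0, 'opening': 0.08552048043546798}
scene {'fov_y': 55.49920396363008, 'cx': 250.29900959553518, 'cy': 192.1948620976114, 'cam_to_world': array([[ 0.07442641,  0.62524254, -0.77687352,  1.3227961 ],
       [ 0.99699389, -0.06347859,  0.04442571, -0.06521096],
       [-0.02153799, -0.77784461, -0.62808748,  0.65225571],
       [ 0.        ,  0.        ,  0.        ,  1.        ]])}
side {'fov_y': 44.84580579033701, 'cx': 261.1800575811734, 'cy': 187.3231880792324, 'cam_to_world': array([[ 0.9779515 , -0.17008547,  0.12116848,  0.36726301],
       [-0.20811826, -0.74584476,  0.63277356, -0.92768216],
       [-0.01725271, -0.64403922, -0.7647979 ,  1.1581584 ],
       [ 0.        ,  0.        ,  0.        ,  1.        ]])}
{'fov_y': 65.70646984690485, 'cx': 257.8937629303207, 'cy': 183.22642631841555, 'cam_to_world': array([[ 0.43792662, -0.8683143 , -0.23291749,  0.33285715],
       [-0.89901013, -0.42327113, -0.11234918, -0.53382877],
       [-0.00103285,  0.25859587, -0.96598505,  0.37483121],
       [ 0.        ,  0.        ,  0.        ,  1.        ]])}
```

View pics/scene0.png

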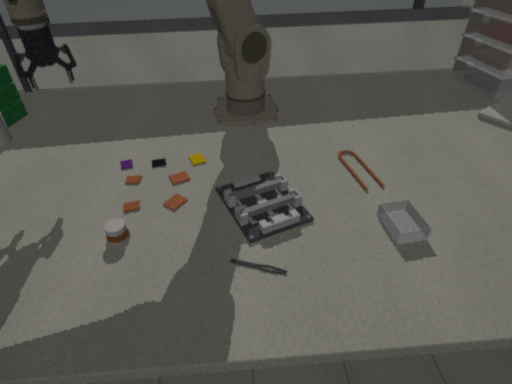

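View pics/side0.png

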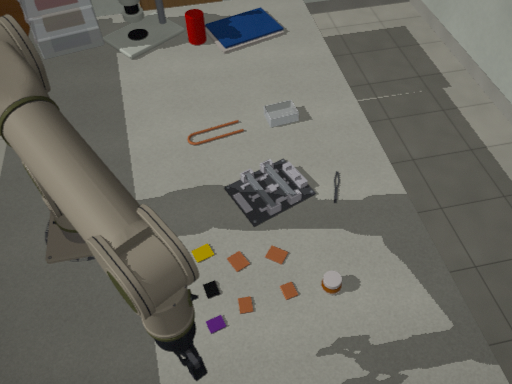

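The scene view shows four copper plates: shorts at about (133,180) and (132,206), longs at (179,178) and (175,202). Yellow, black and purple decoys lie behind them. The jig is at (263,205) with both bars in, and the pipe is at (360,168) with its open ends away from the robot.

```bash
cat > h.py <<'E'
from plant import env
import cv2,numpy as np
def snap(name,save=None):
    p=env.camera_params(name); im=env.read_camera(name)
    if save: cv2.imwrite(f"pics/{save}.png",im[:,:,::-1])
    return im,p
def cast(uv,p,name,z):
    uv=np.asarray(uv,float).reshape(-1,1,2); f=192/np.tan(np.radians(p["fov_y"]/2))
    K=np.array([[f,0,p["cx"]],[0,f,p["cy"]],[0,0,1]])
    n=(cv2.fisheye.undistortPoints(uv,K,np.zeros(4)) if name=="wrist" else cv2.undistortPoints(uv,K,None)).reshape(-1,2)
    T=p["cam_to_world"]; d=np.c_[n,np.ones(len(n))]@T[:3,:3].T; o=T[:3,3]
    return (o+d*((z-o[2])/d[:,2:]))[:,:2]
def project(P,p):   # world points -> wrist pixels
    f=192/np.tan(np.radians(p["fov_y"]/2)); T=p["cam_to_world"]
    q=(np.asarray(P,float).reshape(-1,3)-T[:3,3])@T[:3,:3]
    r=np.hypot(q[:,0],q[:,1]); th=np.arctan2(r,q[:,2])
    return q[:,:2]/r[:,None]*(f*th)[:,None]+[p["cx"],p["cy"]]
def copper(im):
    h=cv2.cvtColor(im,cv2.COLOR_RGB2HSV)
    return cv2.inRange(h,(3,110,60),(19,255,255))
def conts(m,amin):
    m=cv2.morphologyEx(m,cv2.MORPH_OPEN,np.ones((3,3)))
    return [c for c in cv2.findContours(m,cv2.RETR_EXTERNAL,cv2.CHAIN_APPROX_NONE)[0] if cv2.contourArea(c)>amin]
def rect(c,p,name,z):  # metric min-area rect: centre, long, short, angle of long axis
    w=cast(c,p,name,z).astype(np.float32)
    (cx,cy),(a,b),t=cv2.minAreaRect(w*1000); 
    if a<b: a,b,t=b,a,t+90
    return np.array([cx,cy])/1000,a,b,(np.radians(t)+np.pi/2)%np.pi-np.pi/2
def look(xy,yaw=0.0,z=0.42):
    """camera axis hits bench near xy"""
    T=np.array([0.066-0.24*(z-0.03)*1.06,0]); c,s=np.cos(yaw),np.sin(yaw)
    off=np.array([[c,-s],[s,c]])@T
    env.move_to([xy[0]-off[0],xy[1]-off[1],z],[np.pi,0,yaw]); env.sleep(.3)
E
python3 - <<'E'
from h import *
im=cv2.imread("pics/scene0.png")[:,:,::-1]; p=env.camera_params("scene")
for c in conts(copper(im),30): print(c.mean(0),rect(c,p,"scene",.006))
print("jig",cast([263,205],p,"scene",.02),"pipe",cast([360,168],p,"scene",.005),"box",cast([403,222],p,"scene",.02),"tw",cast([258,266],p,"scene",0))
look(cast([263,205],p,"scene",.02)[0]); im,p=snap("wrist","w_jig"); print(p["cam_to_world"],env.read_state()["ee_pos"])
E
```

```text
[[115.78378378 238.40540541]] (array([ 0.67145514, -0.36263547]), 39.29140090942383, 20.139562606811523, np.float64(-1.4443854741364346))
[[130.93023256 205.86046512]] (array([ 0.54888531, -0.3462695 ]), 40.27851867675781, 37.909908294677734, np.float64(-1.3564555515301517))
[[175.27659574 201.29787234]] (array([ 0.54163086, -0.22900089]), 54.04923629760742, 43.9472541809082, np.float64(-0.6911906374696315))
[[132.97368421 179.36842105]] (array([ 0.42779877, -0.36328726]), 43.259124755859375, 34.7216911315918, np.float64(1.4682003094865204))
[[179.         177.38636364]] (array([ 0.43100116, -0.22677803]), 52.43236541748047, 46.29069137573242, np.float64(-1.1795952732093422))
jig [[0.59782742 0.00888783]] pipe [[0.43910379 0.32151831]] box [[0.6959196 0.3466625]] tw [[ 0.78424957 -0.0215311 ]]
[[ 1.04302028e-03 -9.66024350e-01 -2.58448964e-01  6.97655754e-01]
 [-9.99999404e-01 -9.24585030e-04 -5.79797279e-04  8.38019172e-03]
 [ 3.21140247e-04  2.58449415e-01 -9.66024739e-01  3.90819823e-01]
 [ 0.00000000e+00  0.00000000e+00  0.00000000e+00  1.00000000e+00]] [0.63104982 0.00866268 0.42000221]
```

View pics/w_jig.png

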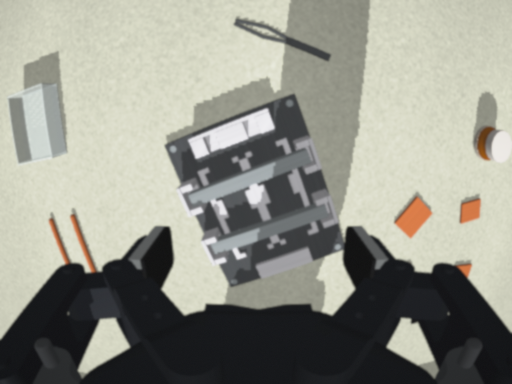

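Wrist view: the jig is central, with the notch block at about (232,133) and the ledge at (285,262), so jig x is yawed about +22°. The fingers come close to one corner. I'll take new views of the jig, plates and pipe shifted up in the picture and measure from those.

```bash
python3 - <<'E'
from h import *
look([0.53,0.009]); im,p=snap("wrist","w_jig2")
g=cv2.cvtColor(im,cv2.COLOR_RGB2GRAY); print(np.percentile(g,[2,10,20,30,50]))
m=cv2.inRange(g,0,85)
n,l,s,c=cv2.connectedComponentsWithStats(m); 
for i in range(1,n):
    if s[i,4]>150: print(i,s[i],c[i])
cv2.imwrite("pics/m.png",m)
look([0.44,-0.30],z=.45); im,p=snap("wrist","w_pl")
for c in conts(copper(im),100): print(c.mean(0),rect(c,p,"wrist",.006))
look([0.40,0.33],z=.45); im,p=snap("wrist","w_pi")
for c in conts(copper(im),100): print(c.mean(0),rect(c,p,"wrist",.005))
a=[cv2.imread(f"pics/{n}.png") for n in("w_jig2","m","w_pl","w_pi")]
cv2.imwrite("pics/combo.png",cv2.resize(np.vstack([np.hstack(a[:2]),np.hstack(a[2:])]),(800,600)))
print(env.read_state()["t"])
E
```

```text
[ 21.  25.  31.  91. 180.]
1 [297   0  33  12 167] [315.63473054   4.49700599]
2 [ 179   43  130   92 3437] [248.89583939  93.37154495]
3 [482  86  13  22 153] [486.47058824  95.11111111]
5 [299 112  30  44 582] [314.3556701  129.93986254]
6 [ 259  116   48   54 1339] [282.62135922 143.97012696]
9 [225 151  38  34 814] [241.76904177 167.85503686]
10 [201 152  22  37 368] [208.9375     170.86141304]
11 [ 230  170  116   76 3018] [289.52518224 202.41716368]
12 [    0   227   512   157 47662] [257.38663925 328.79008434]
[[302.51041667 192.01041667]] (array([ 0.42361813, -0.36537943]), 43.034549713134766, 33.87644577026367, np.float64(1.5666107696676734))
[[209.80909091 188.45454545]] (array([ 0.4282384 , -0.22885385]), 53.097957611083984, 43.35453796386719, np.float64(-1.1585169523926098))
[[293.82524272 106.7184466 ]] (array([ 0.54689642, -0.34945639]), 42.57945251464844, 35.026466369628906, np.float64(-1.3800322836340282))
[[208.94285714 111.27619048]] (array([ 0.54030261, -0.23100706]), 53.403419494628906, 43.3481559753418, np.float64(-0.6760373840251344))
[[268.87762238 153.73251748]] (array([0.43877673, 0.31345013]), 203.6642608642578, 60.7048454284668, np.float64(0.1872539801993871))
7.8
```

View pics/combo.png

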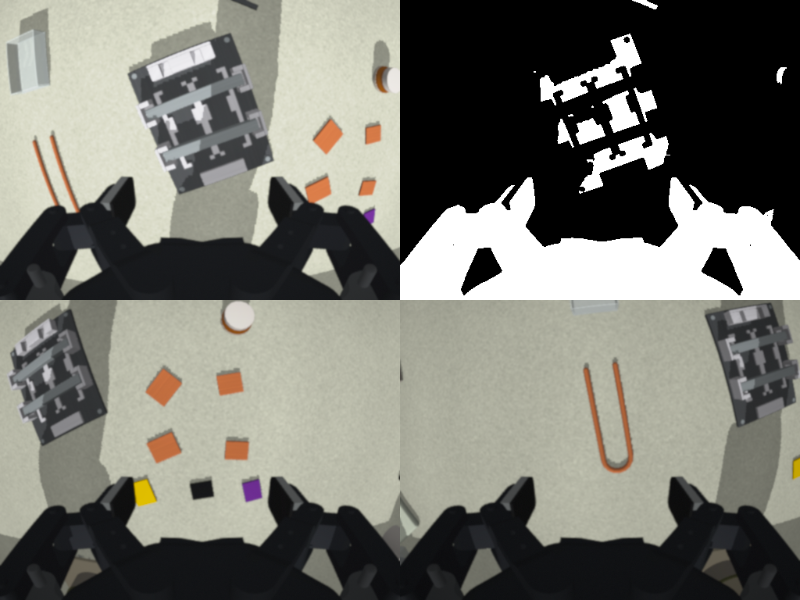

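Plates and pipe measure cleanly (53x43, 43x35 and 204x61 mm). The jig base mask is patchy, so I'll separate it from the warm bench by colour instead.

```bash
python3 - <<'E'
from h import *
im=cv2.imread("pics/w_jig2.png")[:,:,::-1]
d=im[:,:,0].astype(int)-im[:,:,2]; g=im.mean(2)
for u,v in [(170,90),(185,100),(245,170),(175,115),(300,60),(340,205),(250,240),(285,250),(200,60),(150,250),(310,30),(310,100)]: print((u,v),im[v,u])
E
python3 - <<'E'
import sys; sys.path.insert(0,'.')
import cv2,numpy as np
im=cv2.imread("pics/w_jig2.png")[30:260,150:360]
cv2.imwrite("pics/jigcrop.png",cv2.resize(im,None,fx=2.6,fy=2.6,interpolation=cv2.INTER_CUBIC))
E
```

```text
(170, 90) [114 115 107]
(185, 100) [66 69 71]
(245, 170) [61 63 65]
(175, 115) [87 90 92]
(300, 60) [65 66 67]
(340, 205) [130 136 139]
(250, 240) [66 67 68]
(285, 250) [156 158 143]
(200, 60) [148 148 136]
(150, 250) [21 21 21]
(310, 30) [153 154 140]
(310, 100) [126 130 132]
```

View pics/jigcrop.png

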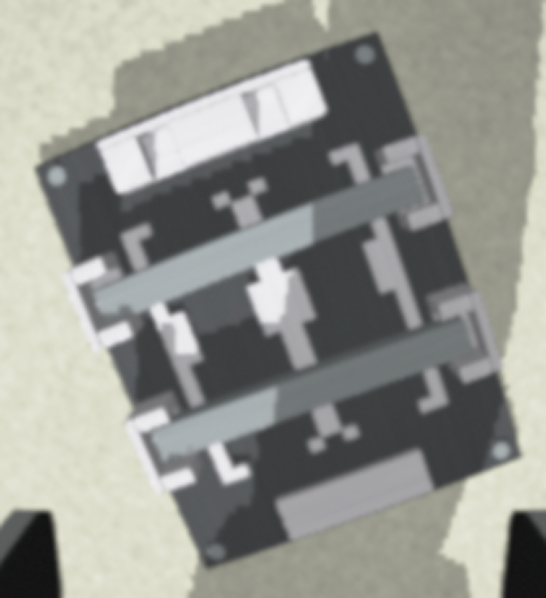

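The crop shows the four base corners clearly, at picture pixels of about (165,95), (295,43), (350,205) and (230,248), and the posts lean over the long edges. I'll fit edge lines through the contour points near those edges.

```bash
cat > jig.py <<'E'
from h import *
def jigfit(im,p,C):
    d=cv2.GaussianBlur(im.astype(np.float32),(3,3),0); m=((d[:,:,0]-d[:,:,2])<3).astype(np.uint8)*255
    u=cast(C,p,"wrist",.01)
    cs=cv2.findContours(m,cv2.RETR_EXTERNAL,cv2.CHAIN_APPROX_NONE)[0]
    w=cast(np.vstack(cs).reshape(-1,2),p,"wrist",.01); L=[]
    for i in range(4):
        a,b=u[i],u[(i+1)%4]; t=(b-a)/np.linalg.norm(b-a); n=np.array([-t[1],t[0]]); q=w-a
        s=q@t; k=(abs(q@n)<.004)&(s>.008)&(s<np.linalg.norm(b-a)-.008)
        if i%2: k&=(s<.03)|(s>np.linalg.norm(b-a)-.03)|(abs(s-.117)<.01)
        x=w[k].astype(np.float32); l=cv2.fitLine(x,cv2.DIST_HUBER,0,.01,.01).ravel(); L.append(l); print(i,len(x))
    X=[]
    for i in range(4):
        A,B=L[i-1],L[i]; s=np.linalg.solve(np.c_[A[:2],-B[:2]],B[2:]-A[2:]); X.append(A[2:]+s[0]*A[:2])
    X=np.array(X); print(X,[np.linalg.norm(X[i]-X[i-1]) for i in range(4)])
    dx=(X[0]+X[1]-X[2]-X[3])/2; yaw=np.arctan2(dx[1],dx[0]); dy=(X[0]+X[3]-X[1]-X[2])/2
    yaw2=np.arctan2(-dy[0],dy[1]); c=X.mean(0)+.001*np.array([np.cos(yaw),np.sin(yaw)])
    print("jig",c,yaw,yaw2); return c,yaw,yaw2
E
python3 - <<'E'
from jig import *
# recompute pose for saved picture: move back to the same pose, picture again
look([0.53,0.009]); im,p=snap("wrist")
C=[(164.6,94.6),(294.6,42.7),(350,205.4),(229.6,248.5)]
c,y,y2=jigfit(im,p,C)
# bars: gray top at z=.036
print(env.read_state()["t"])
look([0.545,0.009],z=.5); im,p=snap("wrist","w_jig3")
R=np.array([[np.cos(y),-np.sin(y)],[np.sin(y),np.cos(y)]])
K=np.array([[-118,92],[116,92],[116,-92],[-118,-92]])/1000
C2=project(np.c_[(np.array([K[1],K[2],K[3],K[0]])@R.T+c),np.full(4,.01)],p); print(C2)
c,y,y2=jigfit(im,p,C2)
E
```

```text
0 119
1 44
2 110
3 41
[[ 0.6487907   0.13190782]
 [ 0.7127009  -0.03672198]
 [ 0.49761146 -0.11864068]
 [ 0.43251863  0.04928726]] [np.float32(0.23151626), np.float32(0.18033446), np.float32(0.23016112), np.float32(0.1801024)]
jig [0.57383984 0.0068145 ] 0.36440614 0.36602867
9.45
[[178.03841628 116.61034207]
 [288.35698949  73.26595929]
 [334.84582864 209.02220946]
 [233.31535751 244.90165786]]
0 100
1 36
2 92
3 35
[[ 0.6484481   0.13136578]
 [ 0.71234673 -0.03689744]
 [ 0.49753386 -0.11843497]
 [ 0.43314993  0.04915404]] [np.float32(0.23046057), np.float32(0.17998761), np.float32(0.22976714), np.float32(0.17953096)]
jig [0.5738042  0.00665265] 0.36377078 0.36485973
```

Jig pose is (0.5738, 0.0067), yaw 0.365, and two views agree to within 0.2 mm. Next I'll move the bars out, one to the right and one to the left.

```bash
cat >> h.py <<'E'
J=np.array([0.5738,0.0067]); JY=0.365
def jw(x,y,yaw=None): # jig mm -> world
    c,s=np.cos(JY),np.sin(JY); return J+np.array([c*x-s*y,s*x+c*y])/1000
def wj(w):
    c,s=np.cos(JY),np.sin(JY); d=(np.asarray(w)-J)*1000; return np.array([c*d[0]+s*d[1],-s*d[0]+c*d[1]])
def toolyaw(closing,xy=(.55,0)): # yaw whose finger line lies along angle `closing`; the choice with least j7
    best=None
    for k in (-1,1):
        y=(closing+k*np.pi/2+np.pi)%(2*np.pi)-np.pi
        q=env.inverse_kinematics([xy[0],xy[1],.3],[np.pi,0,y])
        if q is not None and (best is None or abs(q[6])<best[0]): best=(abs(q[6]),y)
    return best[1]
TIP=.173
def tip(xy,z,speed=.2,threshold=None,yaw=None):
    return env.servo_line([xy[0],xy[1],z+TIP],None if yaw is None else [np.pi,0,yaw],speed=speed,threshold=threshold)
def here(): s=env.read_state(); return s["ee_pos"][:2],s["ee_pos"][2]-TIP
def st(msg=""):
    s=env.read_state(); print(msg,"t%.1f"%s["t"],s["ee_pos"].round(4),"yaw %.3f"%s["ee_rot"][2],"op %.4f"%s["opening"],"gf %.0f"%s["gripper_force"],"F",s["force"].round(1),"q7 %.2f"%s["joint_positions"][6])
E
python3 - <<'E'
from h import *
yaw=toolyaw(JY,jw(0,0)); print(yaw)
for x,dst in((39.5,(50,-180)),(-36.5,(90,180))):
    a=jw(x,0); b=jw(*dst)
    env.grip(.05,60); env.move_to([a[0],a[1],.11+TIP],[np.pi,0,yaw]); st("above")
    tip(a,.021,.12); env.grip(0); st("gripped"); tip(a,.10,.12); tip(b,.10,.25); tip(b,.03,.15)
    st("carried"); print(tip(b,-.004,.03,threshold=6)); st("down"); env.grip(.05); tip(b,.11,.2)
look([.6,.0],z=.55); im,p=snap("wrist","w_b")
E
```

```text
1.9357963267948968
above t12.3 [0.6109 0.0207 0.2835] yaw 1.935 op 0.0500 gf 0 F [-0.3  0.   0. ] q7 0.11
gripped t13.6 [0.6109 0.0207 0.1949] yaw 1.936 op 0.0165 gf 60 F [-2.1  0.5  5.6] q7 0.07
carried t15.9 [ 0.6851 -0.143   0.2039] yaw 1.937 op 0.0163 gf 59 F [-0.1  0.3 -4. ] q7 0.34
True
down t16.7 [ 0.6847 -0.1436  0.177 ] yaw 1.936 op 0.0165 gf 60 F [-1.4 -0.6  6.8] q7 0.34
above t18.8 [ 0.5403 -0.007   0.2833] yaw 1.935 op 0.0496 gf 0 F [ 0.8  0.  -0.2] q7 0.17
gripped t20.1 [ 0.5401 -0.0063  0.1949] yaw 1.936 op 0.0167 gf 60 F [-1.8  0.2  6.3] q7 0.12
carried t22.6 [0.594  0.2067 0.2038] yaw 1.935 op 0.0164 gf 59 F [ 0.6  0.7 -3.5] q7 -0.26
True
down t23.4 [0.5935 0.207  0.177 ] yaw 1.936 op 0.0166 gf 60 F [-2.  -1.5  6.1] q7 -0.28
```

View pics/w_b.png

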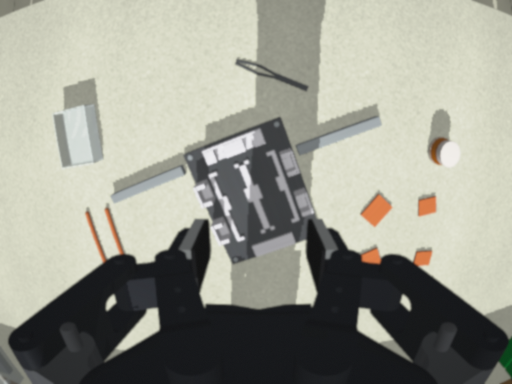

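Both bars are on the bench beside the jig. Before picking plates I'll estimate the wrist camera's bias by measuring the same four plates with the tool turned 90°.

```bash
python3 - <<'E'
from h import *
R={}
for yaw in (0,1.5,-1.2):
    try: look([0.485,-0.295],yaw=yaw,z=.46)
    except env.PlanningError as e: print(yaw,e); continue
    im,p=snap("wrist","w_plr%d"%(yaw*10))
    ctr=cast([256,192],p,"wrist",0)
    L=[rect(c,p,"wrist",.006) for c in conts(copper(im),100)]
    L=[l for l in L if 30<l[1]<60 and l[2]>30 and l[0][0]<.6]
    L.sort(key=lambda l:(round(l[0][0]*10),l[0][1])); print(yaw,ctr)
    for l in L: print(l)
    R[yaw]=np.array([l[0] for l in L])
st()
ks=list(R)
for k in ks[1:]:
    if R[k].shape==R[0].shape:
        c,s=np.cos(k),np.sin(k); A=np.array([[c-1,-s],[s,c-1]])
        for d in R[k]-R[0]: print(k,"delta(tool)",np.linalg.solve(A,d)*1000)
E
```

```text
0 [[ 0.46654737 -0.29200458]]
(array([ 0.42361902, -0.36555899]), 42.44192886352539, 35.24104690551758, np.float64(1.5629945963815093))
(array([ 0.42826825, -0.22863687]), 52.645503997802734, 43.58216857910156, np.float64(-1.1537012247724467))
(array([ 0.5470116 , -0.34948553]), 42.7641716003418, 35.34748840332031, np.float64(-1.3782098159210596))
(array([ 0.5402644 , -0.23099347]), 53.527706146240234, 42.84218978881836, np.float64(-0.6726612947112418))
1.5 [[ 0.48225087 -0.31539076]]
(array([ 0.42219943, -0.36532333]), 40.998531341552734, 37.82229995727539, np.float64(1.5184521618854983))
(array([ 0.42815854, -0.22853407]), 53.13063049316406, 43.581207275390625, np.float64(-1.1482165776654831))
(array([ 0.54723175, -0.34963049]), 44.25580978393555, 34.93759536743164, np.float64(-1.3780218300376137))
(array([ 0.54037341, -0.2308941 ]), 53.58681869506836, 43.21787643432617, np.float64(-0.6806320026957939))
-1.2 [[ 0.48146631 -0.27532426]]
(array([ 0.42337216, -0.36551691]), 42.448036193847656, 35.1113166809082, np.float64(1.5353375353029821))
(array([ 0.42862231, -0.22849213]), 53.664947509765625, 42.03024673461914, np.float64(-1.1595225287307103))
(array([ 0.54691608, -0.34958154]), 42.888370513916016, 35.05414581298828, np.float64(-1.3828570986022752))
(array([ 0.54006934, -0.23115501]), 53.326629638671875, 43.66757583618164, np.float64(-0.6822901533695038))
 t31.9 [ 0.5007 -0.3354  0.46  ] yaw -1.200 op 0.0500 gf 0 F [ 0.9 -0.2  0. ] q7 -2.25
1.5 delta(tool) [0.83627314 0.64408209]
1.5 delta(tool) [0.11002863 0.00748393]
1.5 delta(tool) [-0.18787802 -0.04568018]
1.5 delta(tool) [-0.00117377 -0.10818906]
-1.2 delta(tool) [ 0.09267153 -0.20145658]
-1.2 delta(tool) [-0.28281897  0.18639521]
-1.2 delta(tool) [ 0.11792748 -0.02180646]
-1.2 delta(tool) [ 0.21559887 -0.06179292]
```

The wrist measurements agree to about 0.2 mm, so the bias is negligible. Placing the first long plate and checking it.

```bash
cat > plate.py <<'E'
from h import *
PY=1.9358
def plate(xy,ang,w,dst):
    d=(ang-JY+np.pi/2)%np.pi-np.pi/2; gy=PY+d; b=jw(*dst)
    env.grip(w+.012,50); env.move_to([xy[0],xy[1],.06+TIP],[np.pi,0,gy])
    tip(xy,.018,.15); print(tip(xy,-.006,.02,threshold=4)); st("touch"); z0=here()[1]
    tip(xy,z0+.003,.05); env.grip(w-.012); st("grip"); zg=here()[1]
    tip(xy,.08,.15); env.move_to([b[0],b[1],.08+TIP],[np.pi,0,PY]); tip(b,zg+.022,.15); st("over")
    print(tip(b,zg+.004,.02,threshold=5)); st("placed dz %.4f"%(here()[1]-zg-.010))
    env.grip(w+.010); tip(b,.09,.15)
E
python3 - <<'E'
from plate import *
plate((.5402,-.2310),-.678,.054,(-36.5,-30))
look([0.53,0.009]); im,p=snap("wrist","w_p1")
for c in conts(copper(im),100): r=rect(c,p,"wrist",.016); print(wj(r[0]),r)
E
```

```text
False
touch t35.6 [ 0.5403 -0.231   0.1671] yaw 0.893 op 0.0656 gf 0 F [0.3 0.3 0.3] q7 -0.47
grip t36.1 [ 0.5404 -0.2311  0.1707] yaw 0.893 op 0.0522 gf 52 F [-1.3  0.1  4.9] q7 -0.47
over t38.2 [ 0.5507 -0.0349  0.1929] yaw 1.934 op 0.0523 gf 52 F [-0.1 -0.1 -1.2] q7 0.14
True
placed dz -0.0000 t38.8 [ 0.5505 -0.0343  0.1806] yaw 1.936 op 0.0523 gf 53 F [-2.6  0.4  6.9] q7 0.13
[-264.38293447 -286.38163808] (array([ 0.42905734, -0.35518719]), 43.113155364990234, 33.91456985473633, np.float64(1.4978906940573236))
[-213.62648004 -163.8622359 ] (array([ 0.43273694, -0.22262143]), 51.37540054321289, 46.33799362182617, np.float64(-1.155135669914591))
[  3.35418122 348.88810439] (array([0.45239786, 0.33380194]), 164.45428466796875, 9.872135162353516, np.float64(0.18769588184801544))
[  6.27187902 296.83848593] (array([0.47370242, 0.28622263]), 142.17933654785156, 9.455228805541992, np.float64(0.18558462760434136))
[-146.14476234 -315.10005231] (array([ 0.54975745, -0.33980872]), 41.703369140625, 34.52365493774414, np.float64(-1.3646359668057917))
[-35.43749265 -31.00537628] (array([ 0.55176434, -0.03491225]), 55.22539520263672, 43.445350646972656, np.float64(0.3660520910426366))
[ -43.45340566 -362.09478179] (array([ 0.66245862, -0.347052  ]), 51.05466842651367, 27.90388298034668, np.float64(0.11093426649049487))
```

The first long plate is seated (dz 0.0; measured at (-35.4, -31) with the yaw matching). Placing the other three.

```bash
python3 - <<'E'
from plate import *
plate((.4284,-.2286),-1.154,.054,(-36.5,30))
plate((.5471,-.3496),.191,.036,(39.5,-30))
plate((.4235,-.3655),-.02,.036,(39.5,30))
look([0.53,0.009]); im,p=snap("wrist","w_p4")
for c in conts(copper(im),100): r=rect(c,p,"wrist",.016); print(wj(r[0]),r)
E
```

```text
False
touch t45.1 [ 0.4284 -0.2286  0.1671] yaw 0.417 op 0.0660 gf 0 F [-0.4 -0.3 -0.1] q7 -0.83
grip t45.6 [ 0.4285 -0.2287  0.1706] yaw 0.417 op 0.0523 gf 51 F [-2.4  1.7  6.8] q7 -0.82
over t47.9 [0.5292 0.0212 0.193 ] yaw 1.934 op 0.0521 gf 52 F [ 0.5  0.  -0.4] q7 0.05
True
placed dz 0.0021 t48.5 [0.5287 0.0218 0.1827] yaw 1.936 op 0.0522 gf 53 F [ 0.6 -0.2 -1. ] q7 0.04
True
touch t52.5 [ 0.5471 -0.3496  0.1709] yaw 1.762 op 0.0480 gf 3 F [-2.3  0.9  6.5] q7 0.55
grip t53.0 [ 0.5472 -0.3496  0.1741] yaw 1.762 op 0.0339 gf 50 F [-0.3  0.5  3.1] q7 0.55
over t55.5 [ 0.6216 -0.0078  0.1965] yaw 1.935 op 0.0337 gf 50 F [ 1.4  0.3 -0.6] q7 0.11
True
placed dz -0.0001 t56.1 [ 0.6214 -0.0072  0.184 ] yaw 1.936 op 0.0337 gf 51 F [-1.  -0.   6.4] q7 0.11
True
touch t60.2 [ 0.4235 -0.3655  0.1708] yaw 1.551 op 0.0482 gf 4 F [-1.4  1.1  7.7] q7 0.48
grip t60.7 [ 0.4236 -0.3655  0.174 ] yaw 1.551 op 0.0335 gf 50 F [-0.3  0.5  4.4] q7 0.48
over t63.6 [0.6002 0.0485 0.1964] yaw 1.935 op 0.0341 gf 50 F [-0.1 -0.1 -1.1] q7 -0.04
True
placed dz 0.0000 t64.2 [0.6    0.0488 0.1841] yaw 1.936 op 0
[... 272 characters left out ...]
, np.float64(0.1874401018700702))
[-35.88896815  28.80924813] (array([0.52999182, 0.02080086]), 55.52312469482422, 43.73797607421875, np.float64(0.3652867318348614))
[-35.46668155 -31.05696887] (array([ 0.55175549, -0.03497086]), 55.20341491699219, 43.45984649658203, np.float64(0.3671681885659752))
[40.39580089 29.82703196] (array([0.60088794, 0.04898139]), 44.37998580932617, 37.48624038696289, np.float64(-1.206059138250973))
[ 40.61992367 -29.89843112] (array([ 0.62241626, -0.00672958]), 44.326416015625, 37.02253723144531, np.float64(-1.203511225457067))
[ -42.96683251 -362.69156674] (array([ 0.66312616, -0.34743579]), 51.62492370605469, 28.968420028686523, np.float64(0.062378439909355876))
```

View pics/w_p4.png

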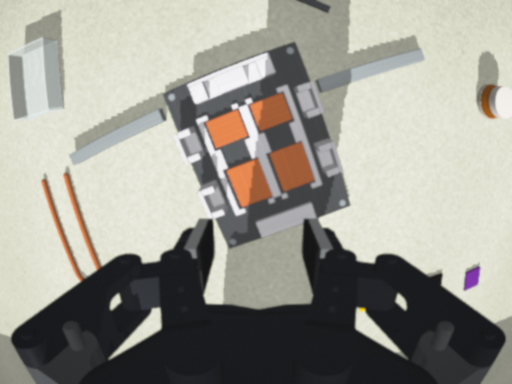

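All four plates sit square in their pockets: longs at (-36,±30) and shorts at (40,±30). In this view the pipe is at lower left, the left bar at about (118,138) and the right bar at (370,72). I'll re-measure the pipe and lay it in.

```bash
cat > pipe.py <<'E'
from h import *
def findpipe(z=.45,h=.005,at=(.40,.33)):
    look(at,z=z); im,p=snap("wrist","w_pipe")
    c=max(conts(copper(im),100),key=lambda c:rect(c,p,"wrist",h)[1]); r=rect(c,p,"wrist",h); w=cast(c,p,"wrist",h)
    d=np.array([np.cos(r[3]),np.sin(r[3])]); n=np.array([-d[1],d[0]]); q=w-r[0]
    # open end: hardly any contour points near the axis there
    e=[np.sum((abs(q@n)<.012)&(s*(q@d)>.07)) for s in (1,-1)]; s=1 if e[0]<e[1] else -1
    print("pipe rect",r,"end counts",e); d*=s
    return r[0]-.0065*d,np.arctan2(d[1],d[0])
E
python3 - <<'E'
from pipe import *
o,a=findpipe(); print(o,a)
gy=toolyaw(a+np.pi/2,o); py=gy+(JY-a); print(gy,py,env.inverse_kinematics([*jw(-9,0),.3],[np.pi,0,py]))
env.grip(.08,60); env.move_to([o[0],o[1],.08+TIP],[np.pi,0,gy]); tip(o,.03,.15); tip(o,-.003,.06); env.grip(.045); st("grip")
zg=here()[1]; tip(o,.015,.05); st("lift"); tip(o,.08,.15); st("up")
E
```

```text
pipe rect (array([0.43834949, 0.31333978]), 202.48794555664062, 60.624916076660156, np.float64(0.18656901516701874)) end counts [np.int64(0), np.int64(32)]
[0.43196229 0.31213411] 0.18656901516701874
-2.955023638422775 -2.776592653589794 [ 0.85787817  0.60969066 -1.24077737  1.70413581  0.60232784  1.27353151
  1.41992643]
grip t73.2 [0.4321 0.3124 0.171 ] yaw -2.955 op 0.0597 gf 62 F [-2.8 -2.8 10.1] q7 0.51
lift t73.7 [0.4321 0.3121 0.1881] yaw -2.955 op 0.0592 gf 64 F [ 0.2  0.1 -1. ] q7 0.53
up t74.2 [0.432  0.3118 0.2524] yaw -2.955 op 0.0591 gf 65 F [-0.1 -0.2  0.3] q7 0.59
```

```bash
python3 - <<'E'
from pipe import *
py=-2.955023638+(JY-.18657)
b=jw(-9,0); zt=.1707+.017
print(tip(b,.085,.15,yaw=py)); st("over"); print(env.read_state()["joint_positions"].round(2))
tip(b,.035,.1); st("near")
for i in range(3):
    h=tip(b,zt-.001-TIP,.02,threshold=8); st("down %s err %.4f"%(h,here()[1]+TIP-zt))
    if here()[1]+TIP-zt<.0015: break
im,p=snap("scene","s_pipe"); im2,p=snap("wrist","w_pipe2")
cv2.imwrite("pics/c2.png",np.hstack([cv2.resize(im[130:270,180:340,::-1],(440,385)),cv2.resize(im2[:,:,::-1],(360,385))]))
E
```

```text
False
over t76.6 [0.5652 0.0041 0.2581] yaw -2.776 op 0.0594 gf 65 F [ 0.2  0.5 -1.5] q7 1.36
[ 0.86  0.7  -1.25  1.74  0.7   1.24  1.36]
near t77.3 [0.5655 0.0037 0.208 ] yaw -2.776 op 0.0591 gf 65 F [-0.1  0.6 -0.4] q7 1.32
down True err 0.0004 t78.2 [0.5653 0.0035 0.1881] yaw -2.777 op 0.0591 gf 65 F [-1.1 -1.1  5.7] q7 1.31
```

View pics/c2.png

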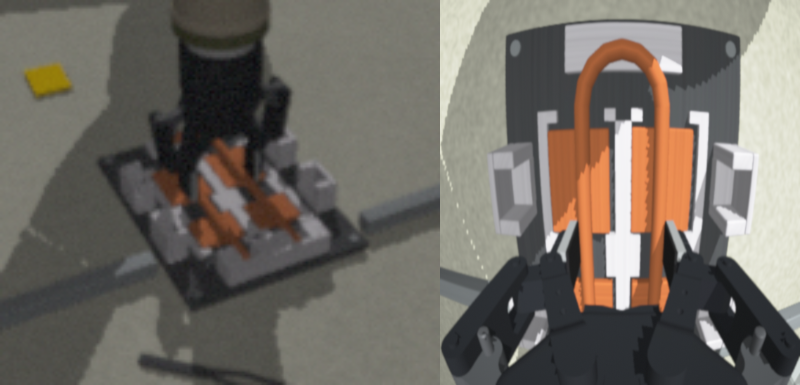

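The pipe is down with its bend on the ledge, aligned between the posts. Releasing it, then re-measuring the pipe and both bars.

```bash
cat > bars.py <<'E'
from h import *
def findbars(im,p,z=.018):
    d=cv2.GaussianBlur(im.astype(np.float32),(3,3),0)
    m=((d[:,:,0]-d[:,:,2])<3).astype(np.uint8)*255
    out=[]
    for c in conts(m,150):
        r=rect(c,p,"wrist",z)
        if 130<r[1]<180 and 12<r[2]<30: out.append(r)
    return out
E
python3 - <<'E'
from pipe import *; from bars import *
env.grip(.076); b=jw(-9,0); tip(b,.10,.12); st()
look([0.56,0.005],z=.5); im,p=snap("wrist","w_pd")
for c in conts(copper(im),60): r=rect(c,p,"wrist",.022); print(wj(r[0]),r[1:],r[3]-JY)
for r in findbars(im,p): print("bar",r,wj(r[0]))
look([.60,.005],z=.6); im,p=snap("wrist","w_pd2")
for r in findbars(im,p): print("bar",r,wj(r[0]))
a=cv2.imread("pics/w_pd.png")
cv2.imwrite("pics/c3.png",np.hstack([cv2.resize(a[40:270,140:370],(420,420)),cv2.resize(cv2.imread("pics/w_pd2.png"),(380,420))]))
E
```

```text
t79.5 [0.5652 0.0033 0.2723] yaw -2.777 op 0.0760 gf 0 F [ 0.2 -0.2 -0.4] q7 1.37
[ -37.3351835  -356.45268132] (48.244651794433594, 21.548450469970703, np.float64(-0.12141324778060358)) -0.4864132477806036
[-3.10280682 -1.16381285] (201.99331665039062, 102.17933654785156, np.float64(0.3733594388891641)) 0.008359438889164128
bar (array([0.59459998, 0.20641312]), 162.67538452148438, 18.033981323242188, np.float64(-1.210623130569096)) [ 90.71720744 179.13223089]
bar (array([ 0.6857384 , -0.14141153]), 160.7213897705078, 18.837249755859375, np.float64(-1.2025310157283498)) [  51.69601635 -178.31083314]
bar (array([0.59517303, 0.20659782]), 161.73382568359375, 19.120563507080078, np.float64(-1.211193712832646)) [ 91.31844681 179.10021765]
bar (array([ 0.68631036, -0.14146352]), 159.9656982421875, 20.01284408569336, np.float64(-1.2014336934906962)) [  52.21174159 -178.56355602]
```

View pics/c3.png

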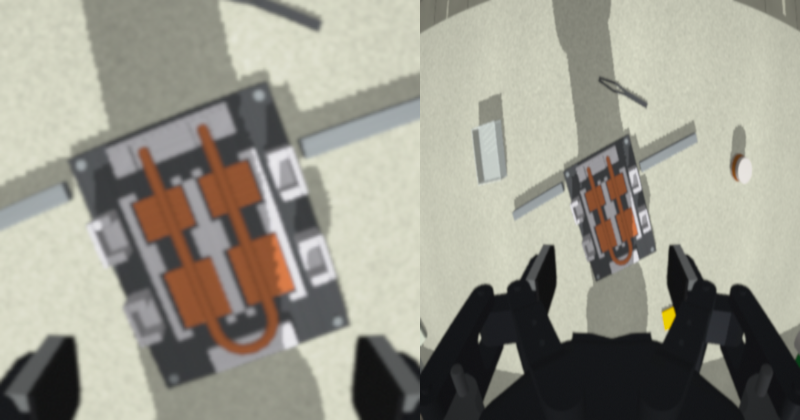

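The pipe ends are in the notches and the bend is on the ledge. Both bars lie where I left them, within about 1.5 mm. Laying the bars back now.

```bash
python3 - <<'E'
from h import *
yaw=1.9358
for src,x in (((51,-180),39.5),((90.5,180),-36.5)):
    a=jw(*src); b=jw(x,0)
    env.grip(.05,80); env.move_to([a[0],a[1],.11+TIP],[np.pi,0,yaw]); tip(a,.02,.15); tip(a,.005,.05); env.grip(0); st("grip")
    zg=here()[1]; tip(a,.11,.15); tip(b,.11,.2); env.sleep(.3); tip(b,zg+.04,.12); st("over")
    for i in range(3):
        h=tip(b,zg+.0265,.02,threshold=8); e=here()[1]-zg-.027; st("down %s err %.4f"%(h,e))
        if e<.0015: break
    if e>.003: print("STOP"); break
    env.grip(.045); tip(b,.11,.12)
look([0.53,0.009]); im,p=snap("wrist","w_end"); im2,_=snap("scene"); st()
cv2.imwrite("pics/c4.png",np.hstack([cv2.resize(im[20:280,130:370,::-1],(420,455)),cv2.resize(im2[150:260,195:330,::-1],(380,455))]))
g=cv2.cvtColor(im,cv2.COLOR_RGB2GRAY)
for c in conts(copper(im),60): r=rect(c,p,"wrist",.018); print(wj(r[0]),r[1:])
E
```

```text
grip t86.9 [ 0.6858 -0.1434  0.1786] yaw 1.936 op 0.0155 gf 81 F [-2.4  0.4  4.8] q7 0.80
over t89.8 [0.611  0.0207 0.2191] yaw 1.936 op 0.0159 gf 80 F [ 0.3  0.  -3.8] q7 0.52
down True err -0.0003 t90.4 [0.6106 0.0208 0.2053] yaw 1.936 op 0.0160 gf 81 F [-1.9 -0.1  5.1] q7 0.53
grip t94.2 [0.5943 0.2071 0.1785] yaw 1.936 op 0.0156 gf 80 F [-3.  -0.4  5.9] q7 0.23
over t97.3 [ 0.54   -0.0065  0.219 ] yaw 1.936 op 0.0157 gf 79 F [ 0.  -0.3 -3.4] q7 0.54
down True err -0.0003 t98.0 [ 0.5396 -0.0063  0.2052] yaw 1.936 op 0.0157 gf 80 F [-0.7  0.7  6.7] q7 0.55
 t101.2 [0.5632 0.0089 0.42  ] yaw 0.000 op 0.0449 gf 0 F [-0.4  0.2 -0. ] q7 -1.43
[-79.32554056  -1.19755468] (101.73555755615234, 52.75399398803711, np.float64(-1.206478452964606))
[-0.0634655  28.84053722] (58.514305114746094, 43.257667541503906, np.float64(0.3809549407656383))
[ -0.07298536 -30.74348657] (58.52986526489258, 43.25400924682617, np.float64(0.37306615827411926))
[ -42.91761857 -360.31133563] (50.7924690246582, 27.76083755493164, np.float64(0.11084813819636596))
[66.67496977 22.97855886] (53.59029006958008, 39.23011779785156, np.float64(-0.12398506244529273))
[ 68.6099257  -35.49905206] (50.39334487915039, 40.902793884277344, np.float64(0.00028920255209796686))
```

View pics/c4.png

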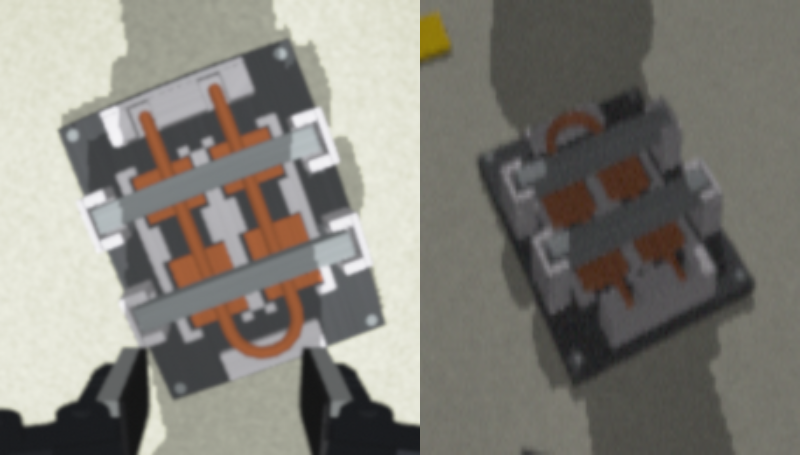

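Both bars sit in their posts across the pipe, and the pipe ends and bend are seated. Handing in.

```bash
python3 -c "
from plant import env
print(env.hand_in())"
```

```text
the job is handed in; nothing more can be done
None
```

The cooler is laid up and handed in: all four plates are in their pockets, the pipe is in the notches and on the ledge, and both bars lie across it. The final pictures and measurements look right; the hand-in returned no verdict.

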